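Open the compressor hood and set it on its prop rod

ROBOT

A 6-joint arm with a two-finger parallel gripper is mounted at the origin on a cart in front of the work surface, level with it; the furniture and walls round the work are solid. World frame = base frame: x ahead of the robot, y to its left, z up, the work surface at z = 0. Lengths are in m, angles in rad, forces in N, time in s.
With the tool pointing down it reaches from about 0.375 to 0.975 m from the base axis. Payload 3.8 kg.
Tool frame: the origin (TCP) lies at the very end of the fingers, on their centre line; the grasp point (between the pads) lies 19 mm behind it; z points along the fingers, y is the line along which they close (so a half turn about z gives the same grasp; the last joint's range is limited). The gripper opens to 85 mm and grips with 20 to 120 N. Pads are 22 mm wide; open, the fingers measure 114 mm over their backs; the gripper's body (76 mm by 85 mm) begins 54 mm behind the grasp point. The pads swing forward as they close: fully open they stand 13 mm farther back than shut.
Start: joints at [1.292, 0.264, 1.604, -0, 1.274, -0.037], TCP at [0.162, 0.655, 0.231] pointing down, gripper open.
Joint ranges: [-2.63, 2.63], [-0.94, 2.18], [0.31, 2.57], [-1.31, 4.45], [0, 2.66], [-2.55, 2.55]. Speed limits (rad/s): [2.57, 2.57, 3.14, 3.14, 3.14, 3.14].

INTERFACE

Orientations are given as a rotation vector (axis times angle).
In Python, from workcell import read_state, read_camera, calibration, finish_job gives the robot as it stands.
- The arm moves only by the tool step_arm, never from a script. Its argument "commands" is a list of rows, each an object of numbers: "fingers": the gripper's target within -1 to 1 (shut at 1, half-way at 0, fully open at -1); "dx", "dy", "dz": the shift along the tool's x, y, z in m; "roll": the turn about the tool's z in degrees. In form: [{"fingers": .., "dx": .., "dy": .., "dz": .., "roll": ..}, ...]. A call has 1 to 8 rows; each row is the pose to reach, as a shift and turn from the pose commanded when the call began, along the tool's axes at that moment; what a row does not reach only later rows make up. A row lasts 1/8 s, in which the tool goes at most 62.5 mm and 10.7 degrees, less where a joint would pass 70% of its speed; a pose out of reach is approached as far as the arm can. A call with a gripper value outside its range is refused whole. The fingers move at their own pace and stop on an object; "squeeze" is the grip in N (left out, the last holds). Time passes only in rows, so rows that repeat a pose let the fingers close. It gives the time, the measured TCP pose, the force, the opening and the grip force at its end, in the units of the state.
- read_state(): the state, without advancing time (a new reading comes with each control period).
- read_camera(name): name is "scene" or "top"; returns (picture, depth): 384x512x3 uint8, blue, green, red; 384x512 float32, m along the optical axis (not along the pixel's ray), 0 where there is no reading.
- calibration(name): a dict with "intrinsics" (3x3 intrinsics, pixels), "world_to_cam" (4x4, takes a point from world to camera coordinates). Camera axes: x right, y up, looking along -z (the intrinsics and any distortion apply to the point x, -y, -z); pixel columns grow to the right and rows downward; lengths in m; the calibration is good to about 2 mm. A picture is of the moment at which its call begins. calibration takes no time and is no camera call.
- finish_job(): hands the job in; it is judged then, once.
The state is a dict: "time": time; "q": joint angles; "joint_vel": joint speeds; "joint_torque": joint torques, N m; "tool_pos": TCP position; "tcp_rot": TCP orientation; "wrist_force": force on the tool from outside, world axes, zero at the start; "torque": the same for the moment, N m; "width": opening from 0.0 (shut) to 1.0 (fully open); "grip_force": force on a finger pad.
Only numpy, scipy, OpenCV 4.12 (cv2) and the standard library are available. Lean on these libraries where they do the work, as an engineer would, in place of code of your own. Each camera call takes 0.05 s, during which the arm holds its last target. There are 200 camera calls.

TASK

Open the yellow hood of the small bench compressor and prop it open: lean the hood right back so that it stays up by itself, swing the prop rod up from the compressor's left side, then take the hood again and bring it down gently until the red V socket at its side sits on the rod's ball tip. Never let the hood fall, leave the hood resting on the rod alone, and do not disturb the orange sleeve, the adjustable wrench or the work lamp.

Things in the scene. Friction and masses are not known exactly. Their poses are not given: they have to be found in the camera images.
- compressor: small compressor fixed on the bench: blue case 136 (x) by 196 (y) mm, hood top 97 mm high, on a dark skid plate (x -116 to 70, y -106 to 171 mm, 8 thick). Origin: centre of the case's underside; x to its rear (hinge side, away from the robot), y to its left, z up. At its left stand the rod's pivot fork (x -100, y 150, 52 mm high) and the rod's rest block (x -45, 38 mm high).
- hood (a joint): angle of the yellow hood (149 x 212 mm, 32 deep, 0.6 kg) about its level hinge at the case's rear: 0 shut, about 0.79 when propped on the rod, 1.8 at its back stop. The hinge is nearly free: let go below about 1.6 rad the hood falls shut; leaned back beyond 1.7 it rests against its back stop.
- hood_hinge (a point): point on the hood's hinge axis, compressor frame (60, 0, 85) mm; the axis runs along the compressor's y.
- hood_handle (a point): middle of the hood's handle: a round dark bar 12 mm thick, 110 mm long, parallel to the hinge and 180 mm from its axis, on a post at each end, its centre line 43 mm in front of the hood's front edge. 85 mm above the bench with the hood shut; with the hood right back it sticks up, about 260 mm high. The bar may turn between the fingers, so the hand can keep pointing down.
- socket (a point): seat of the red V socket on the bracket at the hood's left side: where the ball's centre lies when seated; 130 mm from the hinge axis on the line to the handle, 150 mm left of the hood's middle. The V is two plates 34 mm long, 28 wide, 84 degrees apart, its mouth facing down when the hood is shut; a ball within about 15 mm of the right place is guided in.
- prop_rod (a joint): angle of the prop rod about its pivot: 0 lying level towards the rear, 1.57 upright, at most 1.6; it stands at 1.1 with the hood on it. The pivot is stiff: the rod stays where it is left (0.12 N m plus the weight of the rod, 0.12 kg, to move it). With the hood shut the socket blocks it above about 0.4.
- rod_pivot (a point): pivot of the prop rod, compressor frame (-100, 150, 45) mm; its axis runs along the compressor's y, and the rod swings in the upright plane through this point along the compressor's x.
- rod_grip (a point): middle of the rod's green grip sleeve, 40 mm long, 16 mm thick, 103 mm from the pivot; 44 mm clear of the case beside it.
- rod_tip (a point): centre of the steel ball (16 mm) at the rod's free end, 148.5 mm from the pivot; the shaft is 10 mm thick.
- sleeve: loose orange plastic sleeve lying to the left of the compressor, 51 x 128 x 51 mm, origin under its middle. A bystander.
- wrench: loose grey adjustable wrench, 38 x 168 x 14 mm, lying in front of the compressor near the bench edge, origin under its middle. A bystander.
- lamp: loose black and blue work lamp, 58 x 118 x 35 mm, lying at the left, origin under its middle. A bystander.

How it is judged:
By the outcome, as a careful person would: the job done as asked, in the order asked, and still so for the second after the job is handed in, with the robot touching nothing.
It also fails if it takes over 64 s, if anything falls off the work surface, if the arm or the gripper's body presses on something with over 40 N, if the wrist force passes 120 N, or if a joint passes its speed limit or range.

## Working session

There is one attempt and no reset: what is moved stays moved. The work goes in short steps, Python scripts to look and compute and a tool call to move; the robot and the scene stay as the last step left them, time stands still between calls to the robot, and variables do not carry over. Pictures are saved under pics/ and viewed, at most 13 in all, crops included, and the job is handed in when it is done.

Besides the shell and the picture viewer there is one more tool, called after ">>>" in YAML: its name, and indented under it one key for each argument. step_arm: Moves the arm, as the interface text tells. Its arguments: {"type":"object","properties":{"commands":{"type":"array","items":{"type":"object","properties":{"fingers":{"type":"number"},"dx":{"type":"number"},"dy":{"type":"number"},"dz":{"type":"number"},"roll":{"type":"number"}}}},"squeeze":{"type":"number"}},"required":["commands"]}

```bash
ls; mkdir -p pics
cat > h.py <<'E'
import numpy as np, cv2
from workcell import *
def grab(n,tag):
    im,d=read_camera(n); cv2.imwrite(f'pics/{tag}.png',im); np.save(f'pics/{tag}.npy',d); return im,d
def unproj(n,d,pts):
    c=calibration(n);K=np.array(c["intrinsics"]);T=np.linalg.inv(np.array(c["world_to_cam"]))
    out=[]
    for u,v in pts:
        z=d[int(v),int(u)]; x=(u-K[0,2])/K[0,0]*z; y=(v-K[1,2])/K[1,1]*z
        out.append((T@[x,-y,-z,1])[:3])
    return np.array(out)
def cloud(n,d):
    c=calibration(n);K=np.array(c["intrinsics"]);T=np.linalg.inv(np.array(c["world_to_cam"]))
    v,u=np.mgrid[:d.shape[0],:d.shape[1]]
    P=np.stack([(u-K[0,2])/K[0,0]*d,-(v-K[1,2])/K[1,1]*d,-d,np.ones_like(d)],-1)
    return (P@T.T)[...,:3]
E
python3 - <<'E'
from h import *
a,_=grab('top','top0');b,_=grab('scene','sc0')
print(calibration('top').keys(), read_state())
E
```

```text
pics
dict_keys(['intrinsics', 'world_to_cam']) {'time': 0.1, 'q': array([ 1.29204393e+00,  2.64688739e-01,  1.60527525e+00,  1.08914004e-06,
        1.27374187e+00, -3.68649555e-02]), 'joint_vel': array([-2.37833387e-05, -2.16345042e-03, -1.79151061e-03, -1.27672275e-03,
        1.51140882e-03,  2.13761507e-03]), 'joint_torque': array([-3.45223334e-04, -5.16702855e+01, -3.68592417e+01, -1.01191242e-04,
        6.31898802e-03,  1.04962439e-07]), 'tool_pos': array([0.16147412, 0.65468761, 0.23005878]), 'tcp_rot': array([-0.37899039, -3.11831156,  0.00327755]), 'wrist_force': array([ 0.12890663, -0.04819461,  0.64157883]), 'torque': array([ 0.01967501,  0.02847442, -0.04319272]), 'grip_force': 0.0, 'width': 1.0011831864419598}
```

View pics/top0.png

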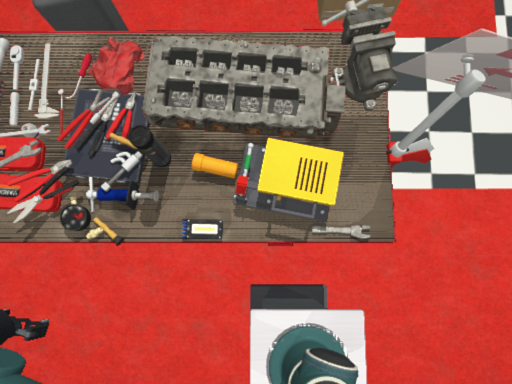

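View pics/sc0.png

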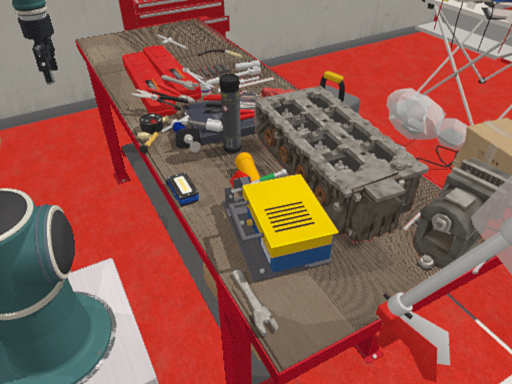

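Run:
```python
from h import *
for n,t in (('top','top0'),('scene','sc0')):
    im=cv2.imread(f'pics/{t}.png');d=np.load(f'pics/{t}.npy');P=cloud(n,d)
    hsv=cv2.cvtColor(im,cv2.COLOR_BGR2HSV)
    m=(hsv[...,0]>24)&(hsv[...,0]<34)&(hsv[...,1]>150)&(hsv[...,2]>120)&(d>0)&(abs(P[...,2]-.095)<.012)
    Q=P[m]; r=cv2.minAreaRect((Q[:,:2]*1000).astype(np.float32)); print(n,m.sum(),r,np.median(Q[:,2])); print(cv2.boxPoints(r))
    b=(hsv[...,0]>55)&(hsv[...,0]<75)&(hsv[...,1]>150)&(d>0)&(P[...,0]>.3)&(P[...,2]<.2); print('green',b.sum(),P[b].mean(0),P[b].min(0),P[b].max(0))
    print('res',np.array(calibration(n)['intrinsics'])[0,0],np.median(d[m]))
im=cv2.imread('pics/top0.png')[120:250,170:390]
im2=cv2.imread('pics/sc0.png')[140:340,170:350]
cv2.imwrite('pics/c1.png',cv2.resize(im,None,fx=3.6,fy=3.6,interpolation=cv2.INTER_CUBIC))
cv2.imwrite('pics/c2.png',cv2.resize(im2,None,fx=3,fy=3,interpolation=cv2.INTER_CUBIC))
```

```text
top 3461 ((530.8572387695312, 21.720970153808594), (211.488525390625, 148.4664306640625), 78.67576599121094) 0.09789544342138767
[[437.30518 -67.38813]
 [582.8812  -96.54113]
 [624.4093  110.83007]
 [478.83325 139.98306]]
green 55 [0.56188875 0.16747426 0.07433803] [0.5451405  0.15915417 0.06628451] [0.57999935 0.17615064 0.08042332]
res 405.0164985974908 1.1048859
scene 3625 ((529.7075805664062, 19.485824584960938), (215.05267333984375, 149.790771484375), 78.64642333984375) 0.09737175938020737
[[ 435.10986   -71.1922  ]
 [ 581.96936  -100.680466]
 [ 624.3053    110.16385 ]
 [ 477.4458    139.65211 ]]
green 45 [0.56330154 0.16263307 0.07378086] [0.5450684  0.15441129 0.06852372] [0.57919015 0.16955861 0.0803747 ]
res 420.8619347810383 0.9382357
```

View pics/c1.png

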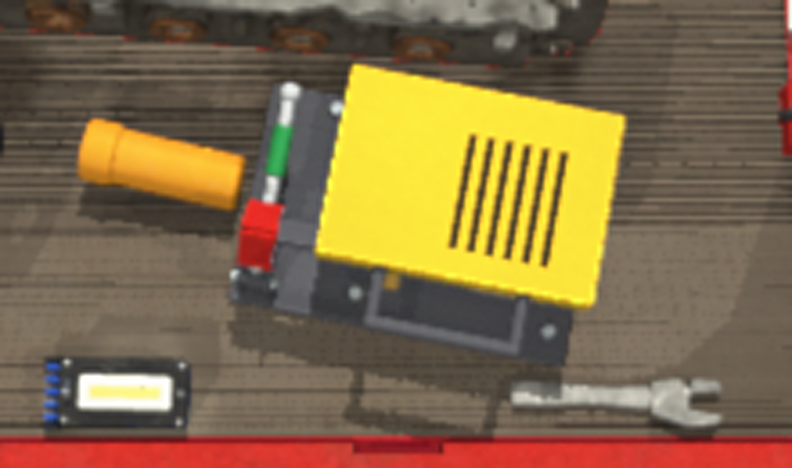

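View pics/c2.png

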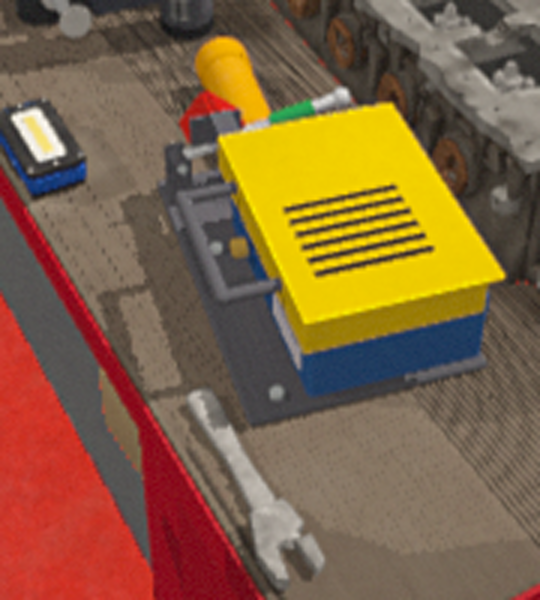

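```bash
cat >> h.py <<'E'
from scipy.spatial.transform import Rotation as Ro
YAW=np.arctan2(-29.15,145.6); cx=np.array([np.cos(YAW),np.sin(YAW)]); cy=np.array([-cx[1],cx[0]]); O=np.array([.5303,.0206])+.0025*cx
def c2w(p): p=np.asarray(p,float)/1000; return np.r_[O+p[0]*cx+p[1]*cy,p[2]]
def w2c(P): P=np.atleast_2d(P); D=P[:,:2]-O; return np.c_[D@cx,D@cy,P[:,2]]*1000
def handle(th): return c2w([60-180*np.cos(th),0,85+180*np.sin(th)])
def rodpt(a,r=103): return c2w([-100+r*np.cos(a),150,45+r*np.sin(a)])
def rel(P,back=.019,s=None):
    "grasp targets (world) -> tool-axis shifts mm from measured pose"
    s=s or read_state(); R=Ro.from_rotvec(s['tcp_rot']).as_matrix()
    T=np.atleast_2d(P)-[0,0,back]
    return np.round((T-s['tool_pos'])@R*1000,1)
def yawy(s): 
    y=Ro.from_rotvec(s['tcp_rot']).as_matrix()[:,1]; return np.degrees(np.arctan2(y[1],y[0]))
E
python3 - <<'E'
from h import *
for n,t in (('top','top0'),('scene','sc0')):
    im=cv2.imread(f'pics/{t}.png');d=np.load(f'pics/{t}.npy');P=cloud(n,d);C=w2c(P.reshape(-1,3)).reshape(P.shape)
    hsv=cv2.cvtColor(im,cv2.COLOR_BGR2HSV)
    for nm,lo,hi in (('orange',10,20),('green',55,75),('red',0,4)):
        m=(hsv[...,0]>=lo)&(hsv[...,0]<=hi)&(hsv[...,1]>150)&(hsv[...,2]>80)&(d>0)&(abs(C[...,0])<200)&(C[...,1]>100)&(C[...,1]<330)&(C[...,2]>5)&(C[...,2]<150)
        Q=C[m]; print(n,nm,m.sum(),np.percentile(Q,[2,50,98],axis=0).round(0).tolist())
    # rod grey tip & any dark points along rod plane
    m=(abs(C[...,1]-148)<14)&(C[...,0]>20)&(C[...,0]<70)&(C[...,2]>15)&(C[...,2]<130);print('tip',np.c_[C[m],].round(0).tolist()[:40])
    m=(C[...,0]>-130)&(C[...,0]<-112)&(abs(C[...,1])<45)&(C[...,2]>50);print('bar',C[m].mean(0),np.percentile(C[m][:,2],[10,50,90]))
s=read_state();H=handle(0);print(H,handle(1.75),rel(H+[0,0,.1]),yawy(s),np.degrees(YAW))
E
```

```text
top orange 541 [[-43.0, 181.0, 24.0], [-29.0, 245.0, 42.0], [3.0, 306.0, 51.0]]
top green 55 [[-16.0, 145.0, 67.0], [-0.0, 150.0, 75.0], [16.0, 156.0, 80.0]]
top red 178 [[-92.0, 138.0, 75.0], [-72.0, 152.0, 91.0], [-45.0, 165.0, 102.0]]
tip [[51.0, 155.0, 84.0], [52.0, 152.0, 82.0], [52.0, 149.0, 82.0], [48.0, 157.0, 80.0], [46.0, 154.0, 91.0], [49.0, 152.0, 82.0], [49.0, 149.0, 85.0], [51.0, 146.0, 79.0], [45.0, 156.0, 83.0], [44.0, 153.0, 87.0], [46.0, 151.0, 82.0], [45.0, 148.0, 86.0], [47.0, 146.0, 81.0], [42.0, 156.0, 82.0], [42.0, 153.0, 85.0], [43.0, 150.0, 82.0], [43.0, 147.0, 85.0], [43.0, 145.0, 86.0], [39.0, 155.0, 82.0], [40.0, 153.0, 82.0], [40.0, 150.0, 83.0], [41.0, 147.0, 82.0], [42.0, 144.0, 81.0], [38.0, 155.0, 77.0], [38.0, 152.0, 78.0], [38.0, 149.0, 81.0], [40.0, 147.0, 74.0], [34.0, 154.0, 80.0], [34.0, 152.0, 81.0], [36.0, 149.0, 76.0], [39.0, 147.0, 68.0], [32.0, 154.0, 77.0], [32.0, 151.0, 81.0], [32.0, 148.0, 81.0], [29.0, 153.0, 79.0], [30.0, 151.0, 76.0], [30.0, 148.0, 78.0], [27.0, 156.0, 74.0], [26.0, 153.0, 77.0], [26.0, 150.0, 80.0]]
bar [-119.4341129
[... 676 characters left out ...]
49.0, 143.0, 81.0], [52.0, 144.0, 79.0], [26.0, 149.0, 78.0], [28.0, 147.0, 80.0], [31.0, 147.0, 78.0], [34.0, 146.0, 78.0], [35.0, 144.0, 80.0], [39.0, 145.0, 78.0], [40.0, 143.0, 80.0], [42.0, 140.0, 81.0], [45.0, 140.0, 80.0], [46.0, 137.0, 82.0], [51.0, 142.0, 78.0], [21.0, 148.0, 77.0], [22.0, 146.0, 78.0], [25.0, 146.0, 78.0], [27.0, 144.0, 78.0], [31.0, 146.0, 77.0], [33.0, 146.0, 76.0], [36.0, 146.0, 75.0], [38.0, 144.0, 76.0], [41.0, 144.0, 75.0], [42.0, 140.0, 78.0]]
bar [-120.95615957   -0.69638788   89.78779397] [86.88545605 89.99718252 91.83204809]
[0.41508634 0.04366647 0.085     ] [0.62304385 0.00203212 0.26211747] [[-392.6 -532.3   65.2]] 76.14085704284093 -11.321283417445592
```

>>> step_arm:
  commands:
    - {"fingers":0.3,"dx":-30,"dy":0,"dz":0,"roll":0}
  squeeze: 40

```text
time: 0.22
tool_pos: [0.2191, 0.6412, 0.2305]
tcp_rot: [-0.369, -3.118, 0.001]
wrist_force: [1.4, 1.0, -0.4]
width: 0.815
grip_force: 0.0
```

I entered mm where the interface takes metres. The row limit capped the move at 62 mm in free air, so it did no harm. From here on I use metres.

Run:
```python
from h import *
s=read_state();print(rel(handle(0)+[0,0,.1],s=s),yawy(s),s['tool_pos'])
```

```text
[[-330.3 -535.1   64.4]] 76.48737515300878 [0.21909573 0.64119888 0.23047595]
```

>>> step_arm:
  commands:
    - {"fingers":0.3,"dx":-0.03,"dy":-0.05,"dz":0,"roll":8}
    - {"fingers":0.3,"dx":-0.06,"dy":-0.097,"dz":0,"roll":16}
    - {"fingers":0.3,"dx":-0.09,"dy":-0.145,"dz":0,"roll":24}
    - {"fingers":0.3,"dx":-0.12,"dy":-0.194,"dz":0,"roll":32}
    - {"fingers":0.3,"dx":-0.15,"dy":-0.243,"dz":0,"roll":40}
    - {"fingers":0.3,"dx":-0.18,"dy":-0.291,"dz":0,"roll":48}
    - {"fingers":0.3,"dx":-0.21,"dy":-0.34,"dz":0,"roll":56}
    - {"fingers":0.3,"dx":-0.24,"dy":-0.388,"dz":0,"roll":64}

```text
time: 1.23
tool_pos: [0.3623, 0.2044, 0.231]
tcp_rot: [1.979, 2.44, -0.0]
wrist_force: [0.9, -0.2, 0.7]
width: 0.352
grip_force: 0.0
```

Run:
```python
from h import *
s=read_state();print(rel(handle(0)+[0,0,.1],s=s),yawy(s),s['tool_pos'],s['width'])
```

```text
[[-168.1   18.4   65. ]] 11.91384541947635 [0.36234741 0.20438149 0.23101907] 0.3518653503683421
```

>>> step_arm:
  commands:
    - {"fingers":0.3,"dx":-0.05,"dy":0.005,"dz":0.0,"roll":8}
    - {"fingers":0.3,"dx":-0.1,"dy":0.01,"dz":0.02,"roll":16}
    - {"fingers":0.3,"dx":-0.14,"dy":0.015,"dz":0.04,"roll":23.2}
    - {"fingers":0.3,"dx":-0.168,"dy":0.018,"dz":0.06,"roll":23.2}
    - {"fingers":0.3,"dx":-0.168,"dy":0.018,"dz":0.065,"roll":23.2}

```text
time: 1.85
tool_pos: [0.4143, 0.0443, 0.1646]
tcp_rot: [-2.427, -1.992, 0.004]
wrist_force: [-0.9, -0.4, 0.6]
width: 0.35
grip_force: 0.0
```

Run:
```python
from h import *
s=read_state();print(rel(handle(0),s=s),yawy(s),s['tool_pos'],s['width'])
```

```text
[[-0.4  1.3 98.6]] -11.25334266469587 [0.41425714 0.04433181 0.16456758] 0.3495350126049013
```

>>> step_arm:
  commands:
    - {"fingers":0.3,"dx":0,"dy":0.001,"dz":0.04,"roll":0}
    - {"fingers":0.3,"dx":0,"dy":0.001,"dz":0.075,"roll":0}
    - {"fingers":0.3,"dx":0,"dy":0.001,"dz":0.098,"roll":0}
    - {"fingers":0.3,"dx":0,"dy":0.001,"dz":0.098,"roll":0}
    - {"fingers":1,"dx":0,"dy":0.001,"dz":0.098,"roll":0}
    - {"fingers":1,"dx":0,"dy":0.001,"dz":0.098,"roll":0}
    - {"fingers":1,"dx":0,"dy":0.001,"dz":0.098,"roll":0}
    - {"fingers":1,"dx":0,"dy":0.001,"dz":0.098,"roll":0}
  squeeze: 40

```text
time: 2.85
tool_pos: [0.4159, 0.0464, 0.0694]
tcp_rot: [-2.424, -1.996, -0.001]
wrist_force: [-5.1, 3.5, 2.1]
width: 0.126
grip_force: 39.1
```

Run:
```python
from h import *
s=read_state();print(s['tool_pos'],s['width'],s['grip_force'],s['wrist_force'])
print(rel([handle(a) for a in np.arange(.1,1.8,.1)],s=s).tolist())
```

```text
[0.41594444 0.04642758 0.06935498] 0.1261101188939098 39.12229299545288 [-5.11559396  3.49947504  2.05096291]
[[-2.9, 0.6, -14.6], [-2.8, 3.2, -32.4], [-2.8, 7.7, -49.8], [-2.8, 13.8, -66.8], [-2.9, 21.7, -83.0], [-2.9, 31.0, -98.3], [-2.9, 41.9, -112.6], [-2.9, 54.2, -125.8], [-3.0, 67.7, -137.7], [-3.0, 82.3, -148.2], [-3.1, 97.9, -157.2], [-3.1, 114.3, -164.5], [-3.2, 131.4, -170.2], [-3.3, 148.9, -174.2], [-3.3, 166.8, -176.3], [-3.4, 184.8, -176.7], [-3.5, 202.7, -175.3]]
```

>>> step_arm:
  commands:
    - {"fingers":1,"dx":0,"dy":0.0,"dz":-0.009,"roll":0}
    - {"fingers":1,"dx":0,"dy":0.001,"dz":-0.018,"roll":0}
    - {"fingers":1,"dx":0,"dy":0.0026,"dz":-0.0305,"roll":0}
    - {"fingers":1,"dx":0,"dy":0.0056,"dz":-0.0445,"roll":0}
    - {"fingers":1,"dx":0,"dy":0.0097,"dz":-0.058,"roll":0}
    - {"fingers":1,"dx":0,"dy":0.015,"dz":-0.072,"roll":0}
    - {"fingers":1,"dx":0,"dy":0.021,"dz":-0.085,"roll":0}
    - {"fingers":1,"dx":0,"dy":0.0285,"dz":-0.097,"roll":0}

```text
time: 3.85
tool_pos: [0.4416, 0.0412, 0.1658]
tcp_rot: [-2.421, -1.993, 0.005]
wrist_force: [-9.2, 4.8, 0.7]
width: 0.116
grip_force: 39.0
```

Run:
```python
from h import *
s=read_state();print(s['width'],s['grip_force'],s['wrist_force'],w2c(s['tool_pos']))
```

```text
0.11561007731105367 39.01860773563385 [-9.15302607  4.76057221  0.73558618] [[-93.5425708    2.76230792 165.80838707]]
```

>>> step_arm:
  commands:
    - {"fingers":1,"dx":0,"dy":0.0077,"dz":-0.011,"roll":0}
    - {"fingers":1,"dx":0,"dy":0.0167,"dz":-0.0223,"roll":0}
    - {"fingers":1,"dx":0,"dy":0.0266,"dz":-0.0328,"roll":0}
    - {"fingers":1,"dx":0,"dy":0.0373,"dz":-0.0424,"roll":0}
    - {"fingers":1,"dx":0,"dy":0.0488,"dz":-0.051,"roll":0}
    - {"fingers":1,"dx":0,"dy":0.061,"dz":-0.059,"roll":0}
    - {"fingers":1,"dx":0,"dy":0.0736,"dz":-0.0656,"roll":0}
    - {"fingers":1,"dx":0,"dy":0.087,"dz":-0.0714,"roll":0}

```text
time: 4.85
tool_pos: [0.53, 0.0234, 0.2412]
tcp_rot: [2.424, 1.996, 0.002]
wrist_force: [-6.2, 0.6, 9.0]
width: 0.121
grip_force: 41.1
```

Run:
```python
from h import *
s=read_state();print(s['width'],s['grip_force'],s['wrist_force'],w2c(s['tool_pos']))
p=w2c(s['tool_pos'])[0]; t=np.arctan2(p[2]+15.6-85,60-p[0]);print(t)
for a in [1.28,1.36,1.44,1.52,1.6,1.66,1.71,1.75,1.78]: print(a,np.round([180*(np.cos(t)-np.cos(a)),-180*(np.sin(a)-np.sin(t))],1))
```

```text
0.12106308748705305 41.12326741218567 [-6.23522114  0.59247437  9.03987321] [[ -3.30065333   2.70110121 241.23700427]]
1.2178454794959575
1.28 [10.6 -3.5]
1.36 [24.6 -7.1]
1.44 [38.7 -9.6]
1.52 [ 53.1 -10.9]
1.6 [ 67.5 -11. ]
1.66 [ 78.3 -10.4]
1.71 [87.2 -9.4]
1.75 [94.3 -8.2]
1.78 [99.6 -7.2]
```

>>> step_arm:
  commands:
    - {"fingers":1,"dx":0,"dy":0.0106,"dz":-0.0035,"roll":0}
    - {"fingers":1,"dx":0,"dy":0.0246,"dz":-0.007,"roll":0}
    - {"fingers":1,"dx":0,"dy":0.0387,"dz":-0.0096,"roll":0}
    - {"fingers":1,"dx":0,"dy":0.053,"dz":-0.011,"roll":0}
    - {"fingers":1,"dx":0,"dy":0.0675,"dz":-0.011,"roll":0}
    - {"fingers":1,"dx":0,"dy":0.0783,"dz":-0.0104,"roll":0}
    - {"fingers":1,"dx":0,"dy":0.087,"dz":-0.0094,"roll":0}
    - {"fingers":1,"dx":0,"dy":0.094,"dz":-0.0082,"roll":0}

```text
time: 5.85
tool_pos: [0.6237, 0.0045, 0.247]
tcp_rot: [2.423, 1.995, 0.003]
wrist_force: [-1.5, -2.2, 7.2]
width: 0.121
grip_force: 43.9
```

Run:
```python
from h import *
s=read_state();print(s['width'],s['grip_force'],s['wrist_force'],w2c(s['tool_pos']))
p=w2c(s['tool_pos'])[0]; t=np.arctan2(p[2]+15.6-85,60-p[0]);print(t)
for a in [1.76,1.77,1.78,1.79,1.8]: print(a,np.round([180*(np.cos(t)-np.cos(a)),-180*(np.sin(a)-np.sin(t))],1))
```

```text
0.1208936826432415 43.87521743774414 [-1.50132736 -2.16825526  7.20915216] [[ 92.28438566   2.56178619 246.98024216]]
1.7506338489449758
1.76 [1.7 0.3]
1.77 [3.4 0.7]
1.78 [5.2 1. ]
1.79 [6.9 1.4]
1.8 [8.7 1.8]
```

>>> step_arm:
  commands:
    - {"fingers":1,"dx":0,"dy":0.003,"dz":0.0006,"roll":0}
    - {"fingers":1,"dx":0,"dy":0.006,"dz":0.001,"roll":0}
    - {"fingers":1,"dx":0,"dy":0.008,"dz":0.0015,"roll":0}
    - {"fingers":1,"dx":0,"dy":0.008,"dz":0.0015,"roll":0}
    - {"fingers":0.5,"dx":0,"dy":0.008,"dz":0.0015,"roll":0}
    - {"fingers":0.3,"dx":0,"dy":0.008,"dz":0.0015,"roll":0}
    - {"fingers":0.3,"dx":0,"dy":0.008,"dz":0.0015,"roll":0}

```text
time: 6.72
tool_pos: [0.6296, 0.0039, 0.2428]
tcp_rot: [-2.424, -1.997, 0.001]
wrist_force: [-0.4, -0.4, 0.2]
width: 0.347
grip_force: 0.0
```

Run:
```python
from h import *
s=read_state();print(s['width'],s['grip_force'],s['wrist_force'],w2c(s['tool_pos']))
```

```text
0.347028020082822 0.0 [-0.41059939 -0.3861956   0.15689697] [[ 98.113965     3.14127411 242.7566397 ]]
```

>>> step_arm:
  commands:
    - {"fingers":0.3,"dx":0,"dy":0,"dz":-0.03,"roll":0}
    - {"fingers":0.3,"dx":0,"dy":0,"dz":-0.06,"roll":0}
    - {"fingers":0.3,"dx":0,"dy":-0.02,"dz":-0.07,"roll":-10}
    - {"fingers":0.3,"dx":0.03,"dy":-0.05,"dz":-0.07,"roll":-20}
    - {"fingers":0.3,"dx":0.06,"dy":-0.08,"dz":-0.07,"roll":-30}
    - {"fingers":0.35,"dx":0.09,"dy":-0.092,"dz":-0.07,"roll":-40}
    - {"fingers":0.35,"dx":0.12,"dy":-0.092,"dz":-0.07,"roll":-50}
    - {"fingers":0.35,"dx":0.147,"dy":-0.092,"dz":-0.07,"roll":-60}

```text
time: 7.72
tool_pos: [0.5675, 0.167, 0.3133]
tcp_rot: [1.092, 2.946, 0.0]
wrist_force: [-0.3, 0.2, 0.1]
width: 0.328
grip_force: 0.0
```

Run:
```python
from h import *
s=read_state();print(s['width'],s['wrist_force'],w2c(s['tool_pos']),yawy(s))
print(rel(rodpt(.21,108),s=s))
im,d=grab('scene','sc1');cv2.imwrite('pics/c3.png',cv2.resize(im[60:340,140:400],None,fx=2.1,fy=2.1))
```

```text
0.3275606712977256 [-0.30561634  0.22365316  0.07482096] [[  5.219572   150.80176521 313.29784555]] 49.31005239461215
[[ -0.7  -0.5 264.8]]
```

View pics/c3.png

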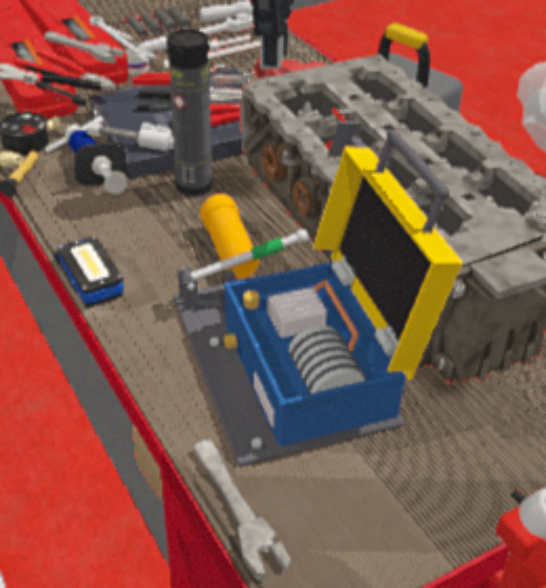

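>>> step_arm:
  commands:
    - {"fingers":0.35,"dx":-0.001,"dy":-0.001,"dz":0.03,"roll":-10}
    - {"fingers":0.35,"dx":-0.001,"dy":-0.0015,"dz":0.07,"roll":-20}
    - {"fingers":0.35,"dx":-0.001,"dy":-0.0015,"dz":0.11,"roll":-29.4}
    - {"fingers":0.35,"dx":-0.001,"dy":-0.0015,"dz":0.15,"roll":-29.4}
    - {"fingers":0.35,"dx":-0.001,"dy":-0.0015,"dz":0.19,"roll":-29.4}
    - {"fingers":0.35,"dx":-0.001,"dy":-0.0015,"dz":0.205,"roll":-29.4}
    - {"fingers":0.35,"dx":-0.001,"dy":-0.0015,"dz":0.21,"roll":-29.4}

```text
time: 8.65
tool_pos: [0.5671, 0.1638, 0.1028]
tcp_rot: [-0.319, -3.124, 0.001]
wrist_force: [0.5, -0.4, 0.6]
width: 0.322
grip_force: 0.0
```

Run:
```python
from h import *
s=read_state();print(s['width'],s['wrist_force'],w2c(s['tool_pos']),yawy(s))
print(rel(rodpt(.21,108),s=s))
im,d=grab('scene','sc2');cv2.imwrite('pics/c4.png',cv2.resize(im[100:300,170:370],None,fx=3,fy=3))
```

```text
0.32238910653939534 [ 0.49924383 -0.4233873   0.57659345] [[  5.50839888 147.66622121 102.76133673]] 78.32479398268408
[[-0.2  2.4 54.2]]
```

View pics/c4.png

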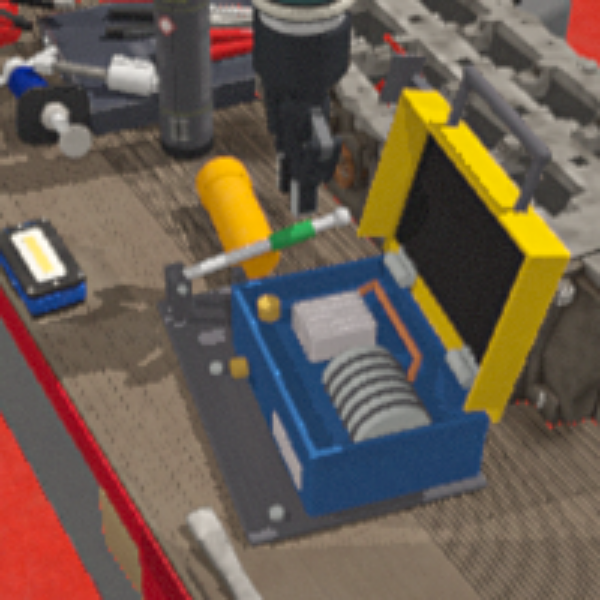

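>>> step_arm:
  commands:
    - {"fingers":0.35,"dx":0,"dy":0.001,"dz":0.02,"roll":0}
    - {"fingers":0.35,"dx":0,"dy":0.001,"dz":0.04,"roll":0}
    - {"fingers":0.35,"dx":0,"dy":0.001,"dz":0.049,"roll":0}
    - {"fingers":0.35,"dx":0,"dy":0.001,"dz":0.049,"roll":0}
    - {"fingers":1,"dx":0,"dy":0.001,"dz":0.049,"roll":0}
    - {"fingers":1,"dx":0,"dy":0.001,"dz":0.049,"roll":0}
    - {"fingers":1,"dx":0,"dy":0.001,"dz":0.049,"roll":0}
  squeeze: 35

```text
time: 9.57
tool_pos: [0.5679, 0.1661, 0.0548]
tcp_rot: [0.319, 3.125, 0.003]
wrist_force: [0.2, 4.9, -2.5]
width: 0.171
grip_force: 34.2
```

Run:
```python
from h import *
s=read_state();print(s['width'],s['grip_force'],s['wrist_force'],w2c(s['tool_pos']),yawy(s))
im,d=grab('top','t2');cv2.imwrite('pics/c5.png',cv2.resize(im[110:240,180:350],None,fx=4,fy=4))
```

```text
0.17110634680546297 34.16296362876892 [ 0.18560056  4.89103042 -2.52903052] [[  5.74885856 150.08862944  54.7806945 ]] 78.33889755289914
```

>>> step_arm:
  commands:
    - {"fingers":1,"dx":0.0025,"dy":0,"dz":-0.0094,"roll":0}
    - {"fingers":1,"dx":0.006,"dy":0,"dz":-0.0195,"roll":0}
    - {"fingers":1,"dx":0.0108,"dy":0,"dz":-0.0293,"roll":0}
    - {"fingers":1,"dx":0.0165,"dy":0,"dz":-0.0385,"roll":0}
    - {"fingers":1,"dx":0.023,"dy":0,"dz":-0.047,"roll":0}
    - {"fingers":1,"dx":0.0304,"dy":0,"dz":-0.055,"roll":0}
    - {"fingers":1,"dx":0.0385,"dy":0,"dz":-0.062,"roll":0}
    - {"fingers":1,"dx":0.0473,"dy":0,"dz":-0.0684,"roll":0}

```text
time: 10.62
tool_pos: [0.5202, 0.1757, 0.122]
tcp_rot: [-0.319, -3.124, -0.003]
wrist_force: [-0.2, 6.3, -10.3]
width: 0.168
grip_force: 34.3
```

Run:
```python
from h import *
s=read_state();print(s['width'],s['grip_force'],s['wrist_force'],w2c(s['tool_pos']),yawy(s))
p=w2c(s['tool_pos'])[0];print(np.arctan2(p[2]+12.7-45,p[0]+100))
```

```text
0.16826681930880297 34.25742030143738 [ -0.18937922   6.33598179 -10.28149112] [[-42.8130969  150.13838539 121.9552385 ]] 78.3381557533698
1.0030074287247939
```

>>> step_arm:
  commands:
    - {"fingers":1,"dx":0.005,"dy":0,"dz":-0.003,"roll":0}
    - {"fingers":1,"dx":0.0095,"dy":0,"dz":-0.0055,"roll":0}
    - {"fingers":1,"dx":0.0095,"dy":0,"dz":-0.0055,"roll":0}
    - {"fingers":0.35,"dx":0.0095,"dy":0,"dz":-0.0055,"roll":0}
    - {"fingers":0.35,"dx":0.0095,"dy":0,"dz":-0.0055,"roll":0}
    - {"fingers":0.35,"dx":0.0095,"dy":0,"dz":-0.035,"roll":0}
    - {"fingers":0.35,"dx":0.0095,"dy":0,"dz":-0.07,"roll":0}
    - {"fingers":0.35,"dx":0.0095,"dy":0,"dz":-0.115,"roll":0}

```text
time: 11.62
tool_pos: [0.5118, 0.1758, 0.2385]
tcp_rot: [-0.319, -3.124, 0.002]
wrist_force: [0.9, 0.3, -1.5]
width: 0.327
grip_force: 0.0
```

Run:
```python
from h import *
s=read_state();print(s['width'],s['wrist_force'],w2c(s['tool_pos']),yawy(s))
for n in('scene','top'):
    im,d=grab(n,n+'3');C=w2c(cloud(n,d).reshape(-1,3)).reshape(d.shape+(3,));hsv=cv2.cvtColor(im,cv2.COLOR_BGR2HSV)
    b=(hsv[...,0]>55)&(hsv[...,0]<75)&(hsv[...,1]>150)&(d>0)&(abs(C[...,0])<120)&(abs(C[...,1]-150)<40)
    if b.any():
        m=C[b].mean(0);print(n,b.sum(),m,np.arctan2(m[2]-45,m[0]+100))
    m=(abs(C[...,1]-150)<14)&(C[...,0]>-95)&(C[...,0]<0)&(C[...,2]>60)&(C[...,2]<200);q=C[m]
    print(m.sum(),q[np.argsort(-q[:,2])][:12].round(0).tolist())
    r=(hsv[...,0]<=4)&(hsv[...,1]>150)&(d>0)&(C[...,2]>100)&(abs(C[...,1]-150)<40)&(abs(C[...,0])<150)
    if r.any():print('red',r.sum(),C[r].mean(0))
```

```text
0.32701393470245466 [ 0.88906612  0.26462236 -1.49075722] [[-51.15679005 148.54762341 238.52132021]] 78.32302691104196
scene 55 [-48.91164417 142.40220502 138.9460615 ] 1.0727216456315642
266 [[-24.0, 144.0, 182.0], [-25.0, 149.0, 182.0], [-26.0, 146.0, 181.0], [-26.0, 151.0, 181.0], [-27.0, 148.0, 180.0], [-21.0, 151.0, 180.0], [-28.0, 145.0, 180.0], [-20.0, 147.0, 179.0], [-21.0, 143.0, 179.0], [-26.0, 145.0, 179.0], [-29.0, 151.0, 179.0], [-30.0, 147.0, 178.0]]
red 19 [ 73.19967957 153.83987829 233.7745343 ]
top 36 [-50.74767448 149.72385031 140.47671512] 1.0945437927056263
128 [[-37.0, 153.0, 165.0], [-37.0, 150.0, 164.0], [-36.0, 148.0, 160.0], [-39.0, 153.0, 159.0], [-38.0, 150.0, 158.0], [-43.0, 149.0, 157.0], [-37.0, 148.0, 156.0], [-40.0, 150.0, 155.0], [-42.0, 158.0, 154.0], [-42.0, 147.0, 154.0], [-42.0, 145.0, 154.0], [-43.0, 152.0, 154.0]]
```

>>> step_arm:
  commands:
    - {"fingers":0.35,"dx":0,"dy":0,"dz":-0.04,"roll":10}
    - {"fingers":0.35,"dx":0,"dy":-0.02,"dz":-0.075,"roll":20}
    - {"fingers":0.35,"dx":-0.03,"dy":-0.045,"dz":-0.075,"roll":30}
    - {"fingers":0.35,"dx":-0.055,"dy":-0.07,"dz":-0.075,"roll":40}
    - {"fingers":0.35,"dx":-0.08,"dy":-0.095,"dz":-0.075,"roll":50}
    - {"fingers":0.35,"dx":-0.105,"dy":-0.12,"dz":-0.075,"roll":60}
    - {"fingers":0.3,"dx":-0.13,"dy":-0.1455,"dz":-0.075,"roll":70}
    - {"fingers":0.3,"dx":-0.149,"dy":-0.1455,"dz":-0.075,"roll":80}

```text
time: 12.72
tool_pos: [0.6291, 0.0012, 0.3125]
tcp_rot: [2.262, 2.179, -0.001]
wrist_force: [-0.6, -0.0, -1.0]
width: 0.345
grip_force: 0.0
```

>>> step_arm:
  commands:
    - {"fingers":0.3,"dx":0,"dy":0,"dz":0,"roll":9.6}
    - {"fingers":0.3,"dx":0,"dy":0,"dz":0,"roll":9.6}

```text
time: 12.98
tool_pos: [0.6287, 0.0032, 0.3123]
tcp_rot: [-2.427, -1.994, 0.001]
wrist_force: [-0.5, 0.2, -0.6]
width: 0.348
grip_force: 0.0
```

Run:
```python
from h import *
s=read_state();print(s['width'],s['wrist_force'],w2c(s['tool_pos']),yawy(s))
im,d=grab('scene','sc4');cv2.imwrite('pics/c6.png',cv2.resize(im[60:300,170:400],None,fx=2.4,fy=2.4))
```

```text
0.3483397210128109 [-0.53519985  0.18921818 -0.6355539 ] [[ 97.35516788   2.26112556 312.30456287]] -11.192029956284411
```

View pics/c6.png

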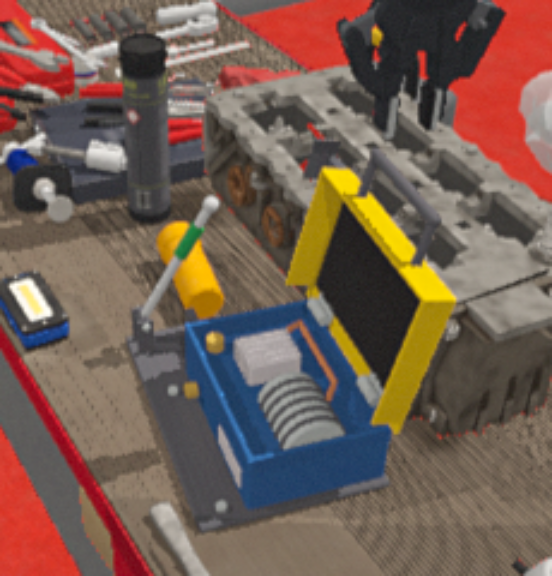

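>>> step_arm:
  commands:
    - {"fingers":0.3,"dx":0,"dy":0.001,"dz":0.03,"roll":0}
    - {"fingers":0.3,"dx":0,"dy":0.001,"dz":0.06,"roll":0}
    - {"fingers":0.3,"dx":0,"dy":0.001,"dz":0.069,"roll":0}
    - {"fingers":0.3,"dx":0,"dy":0.001,"dz":0.069,"roll":0}
    - {"fingers":1,"dx":0,"dy":0.001,"dz":0.069,"roll":0}
    - {"fingers":1,"dx":0,"dy":0.001,"dz":0.069,"roll":0}
    - {"fingers":1,"dx":0,"dy":0.001,"dz":0.069,"roll":0}
  squeeze: 40

```text
time: 13.9
tool_pos: [0.6308, 0.0036, 0.2457]
tcp_rot: [2.426, 1.992, 0.004]
wrist_force: [1.3, -1.0, 3.9]
width: 0.126
grip_force: 39.3
```

Run:
```python
from h import *
s=read_state();p=w2c(s['tool_pos'])[0];print(s['width'],s['grip_force'],s['wrist_force'],p,yawy(s))
t=np.pi/2+np.arcsin((p[0]-60)/180);print(t, 85+180*np.sin(t)-p[2])
for a in np.arange(t-.02,.75,-.07): print(round(a,2),np.round([180*(np.cos(t)-np.cos(a)),-180*(np.sin(a)-np.sin(t))],1))
```

```text
0.1255694887664092 39.30146098136902 [ 1.3047222  -1.0215527   3.86658775] [ 99.39914586   3.08231985 245.68771707] -11.24400045963681
1.7914670629660103 14.947436884791415
1.77 [-3.5 -0.8]
1.7 [-15.9  -2.8]
1.63 [-28.5  -4. ]
1.56 [-41.1  -4.4]
1.49 [-53.7  -3.8]
1.42 [-66.2  -2.4]
1.35 [-78.6  -0.1]
1.28 [-90.8   3.1]
1.21 [-102.7    7.1]
1.14 [-114.3   12. ]
1.07 [-125.6   17.6]
1.0 [-136.4   24. ]
0.93 [-146.8   31.2]
0.86 [-156.6   39.1]
0.79 [-165.9   47.6]
```

>>> step_arm:
  commands:
    - {"fingers":1,"dx":0,"dy":-0.0035,"dz":-0.0008,"roll":0}
    - {"fingers":1,"dx":0,"dy":-0.016,"dz":-0.0028,"roll":0}
    - {"fingers":1,"dx":0,"dy":-0.0285,"dz":-0.004,"roll":0}
    - {"fingers":1,"dx":0,"dy":-0.041,"dz":-0.0044,"roll":0}
    - {"fingers":1,"dx":0,"dy":-0.0537,"dz":-0.0038,"roll":0}
    - {"fingers":1,"dx":0,"dy":-0.066,"dz":-0.0024,"roll":0}
    - {"fingers":1,"dx":0,"dy":-0.0786,"dz":0,"roll":0}
    - {"fingers":1,"dx":0,"dy":-0.091,"dz":0.003,"roll":0}

```text
time: 14.9
tool_pos: [0.5391, 0.022, 0.2399]
tcp_rot: [-2.428, -1.992, 0.0]
wrist_force: [2.3, 2.9, 1.0]
width: 0.121
grip_force: 42.0
```

Run:
```python
from h import *
s=read_state();p=w2c(s['tool_pos'])[0];print(s['width'],s['grip_force'],s['wrist_force'],p,yawy(s))
t=np.arctan2(p[2]+14.9-85,60-p[0]);print(t)
for a in np.arange(t-.06,.75,-.06): print(round(a,2),np.round([180*(np.cos(t)-np.cos(a)),-180*(np.sin(a)-np.sin(t))],1))
```

```text
0.12143827060309041 42.01325297355652 [2.27549137 2.86611144 1.01354292] [  5.89460328   3.07165658 239.94650186] -11.249032553239122
1.2624050056264813
1.2 [-10.2   3.6]
1.14 [-20.1   7.8]
1.08 [-29.8  12.6]
1.02 [-39.2  17.9]
0.96 [-48.2  23.8]
0.9 [-56.9  30.2]
0.84 [-65.2  37.2]
0.78 [-73.   44.6]
```

>>> step_arm:
  commands:
    - {"fingers":1,"dx":0,"dy":-0.0102,"dz":0.0036,"roll":0}
    - {"fingers":1,"dx":0,"dy":-0.02,"dz":0.0078,"roll":0}
    - {"fingers":1,"dx":0,"dy":-0.0298,"dz":0.0126,"roll":0}
    - {"fingers":1,"dx":0,"dy":-0.0392,"dz":0.018,"roll":0}
    - {"fingers":1,"dx":0,"dy":-0.0482,"dz":0.0238,"roll":0}
    - {"fingers":1,"dx":0,"dy":-0.053,"dz":0.027,"roll":0}
    - {"fingers":1,"dx":0,"dy":-0.057,"dz":0.0302,"roll":0}

```text
time: 15.78
tool_pos: [0.4839, 0.0327, 0.2102]
tcp_rot: [-2.428, -1.993, 0.0]
wrist_force: [3.9, 2.9, -4.0]
width: 0.124
grip_force: 41.6
```

Run:
```python
from h import *
s=read_state();p=w2c(s['tool_pos'])[0];print(s['width'],s['grip_force'],s['wrist_force'],p,yawy(s))
t=np.arctan2(p[2]+14.9-85,60-p[0]);print(t)
for a in np.arange(t-.02,.73,-.02): print(round(a,2),np.round([180*(np.cos(t)-np.cos(a)),-180*(np.sin(a)-np.sin(t))],1))
im,d=grab('scene','sc5');cv2.imwrite('pics/c7.png',cv2.resize(im[80:280,180:400],None,fx=2.7,fy=2.7))
```

```text
0.12393441882404647 41.626936197280884 [ 3.85092165  2.94745771 -4.0345268 ] [-50.32506884   2.7348032  210.21302478] -11.249012850965435
0.9037853491952723
0.88 [-2.8  2.3]
0.86 [-5.6  4.6]
0.84 [-8.3  6.9]
0.82 [-10.9   9.4]
0.8 [-13.6  11.8]
0.78 [-16.1  14.3]
0.76 [-18.6  16.9]
0.74 [-21.1  19.5]
```

View pics/c7.png

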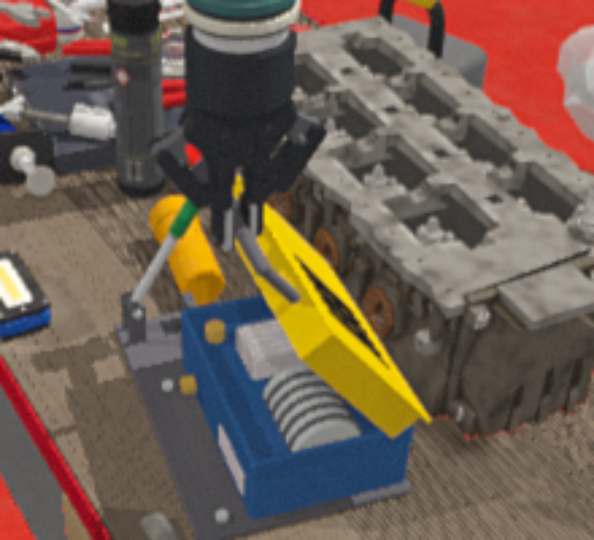

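>>> step_arm:
  commands:
    - {"fingers":1,"dx":0,"dy":-0.0028,"dz":0.0023,"roll":0}
    - {"fingers":1,"dx":0,"dy":-0.0056,"dz":0.0046,"roll":0}
    - {"fingers":1,"dx":0,"dy":-0.0083,"dz":0.007,"roll":0}
    - {"fingers":1,"dx":0,"dy":-0.0096,"dz":0.0082,"roll":0}
    - {"fingers":1,"dx":0,"dy":-0.011,"dz":0.0094,"roll":0}

```text
time: 16.45
tool_pos: [0.4736, 0.0346, 0.2014]
tcp_rot: [2.428, 1.993, 0.0]
wrist_force: [0.8, 4.3, 2.1]
width: 0.118
grip_force: 42.3
```

>>> step_arm:
  commands:
    - {"fingers":1,"dx":0,"dy":-0.0013,"dz":0.0012,"roll":0}
    - {"fingers":1,"dx":0,"dy":-0.0026,"dz":0.0024,"roll":0}
    - {"fingers":1,"dx":0,"dy":-0.0026,"dz":0.0024,"roll":0}

```text
time: 16.82
tool_pos: [0.4709, 0.0352, 0.1988]
tcp_rot: [-2.428, -1.993, 0.0]
wrist_force: [0.4, 4.4, 2.9]
width: 0.12
grip_force: 42.4
```

Run:
```python
from h import *
s=read_state();p=w2c(s['tool_pos'])[0];print(s['width'],s['grip_force'],s['wrist_force'],p,np.arctan2(p[2]+14.9-85,60-p[0]))
```

```text
0.11952874649584024 42.368085980415344 [0.38187489 4.37151272 2.90891638] [-63.61525685   2.65656726 198.80312806] 0.8055599196849221
```

>>> step_arm:
  commands:
    - {"fingers":1,"dx":0,"dy":-0.0013,"dz":0.0012,"roll":0}
    - {"fingers":1,"dx":0,"dy":-0.0026,"dz":0.0025,"roll":0}
    - {"fingers":1,"dx":0,"dy":-0.0026,"dz":0.0025,"roll":0}

```text
time: 17.2
tool_pos: [0.4679, 0.0357, 0.1956]
tcp_rot: [-2.428, -1.992, 0.002]
wrist_force: [0.4, 4.0, 1.3]
width: 0.121
grip_force: 42.5
```

Run:
```python
from h import *
s=read_state();p=w2c(s['tool_pos'])[0];print(s['width'],s['grip_force'],s['wrist_force'],p,np.arctan2(p[2]+14.9-85,60-p[0]))
for n in('top','scene'):
    im,d=grab(n,n+'6');C=w2c(cloud(n,d).reshape(-1,3)).reshape(d.shape+(3,));hsv=cv2.cvtColor(im,cv2.COLOR_BGR2HSV)
    r=(hsv[...,0]<=4)&(hsv[...,1]>150)&(d>0)&(C[...,2]>100)&(abs(C[...,1]-150)<40)&(abs(C[...,0])<150)
    print('red',r.sum(),C[r].mean(0)); 
    b=(hsv[...,0]>55)&(hsv[...,0]<75)&(hsv[...,1]>150)&(d>0)&(abs(C[...,0])<120)&(abs(C[...,1]-150)<40)
    if b.any(): m=C[b].mean(0);print(n,b.sum(),m,np.arctan2(m[2]-45,m[0]+100))
cv2.imwrite('pics/c8.png',cv2.resize(im[100:240,190:370],None,fx=4,fy=4,interpolation=cv2.INTER_CUBIC))
```

```text
0.12098440152512079 42.4624103307724 [0.41243603 3.97118283 1.25139877] [-66.62742886   2.59481713 195.61995979] 0.7810060419759293
red 156 [-38.07109737 150.6575871  188.73923738]
top 26 [-59.02303535 150.13706203 137.19378071] 1.1525543259658582
red 4 [-57.27684955 138.52892425 185.89413114]
scene 11 [-58.03854633 143.87085329 133.99677921] 1.1302123985916648
```

View pics/c8.png

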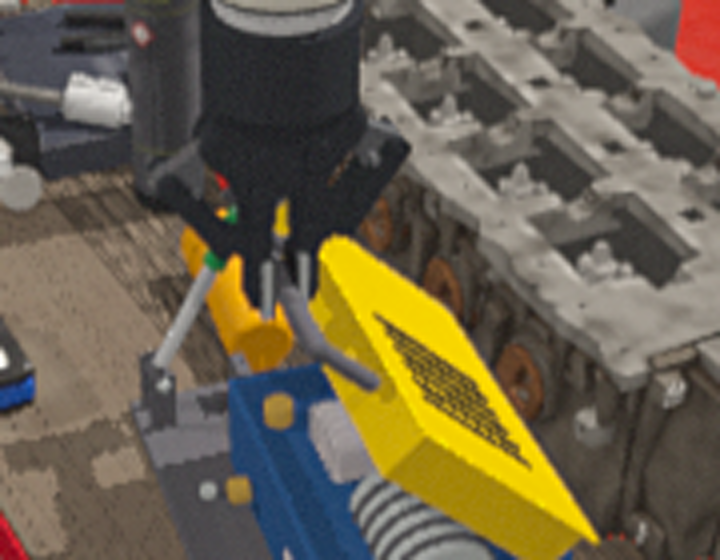

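>>> step_arm:
  commands:
    - {"fingers":1,"dx":0,"dy":-0.0013,"dz":0.0013,"roll":0}
    - {"fingers":1,"dx":0,"dy":-0.0013,"dz":0.0013,"roll":0}
    - {"fingers":1,"dx":0,"dy":-0.0013,"dz":0.0013,"roll":0}

```text
time: 17.68
tool_pos: [0.4674, 0.0358, 0.195]
tcp_rot: [2.428, 1.993, 0.0]
wrist_force: [1.5, 2.8, 1.3]
width: 0.12
grip_force: 42.5
```

>>> step_arm:
  commands:
    - {"fingers":1,"dx":0,"dy":-0.0013,"dz":0.0013,"roll":0}
    - {"fingers":1,"dx":0,"dy":-0.0013,"dz":0.0013,"roll":0}
    - {"fingers":1,"dx":0,"dy":-0.0013,"dz":0.0013,"roll":0}

```text
time: 18.05
tool_pos: [0.4671, 0.0359, 0.1947]
tcp_rot: [2.427, 1.992, 0.003]
wrist_force: [1.9, 2.0, 5.3]
width: 0.119
grip_force: 42.9
```

Run:
```python
from h import *
s=read_state();p=w2c(s['tool_pos'])[0];print(s['width'],s['grip_force'],s['wrist_force'],p,np.arctan2(p[2]+14.9-85,60-p[0]))
```

```text
0.11923998951858154 42.90082097053528 [1.87885883 2.03722902 5.32647558] [-67.46081927   2.62262342 194.68102401] 0.7739727988063928
```

>>> step_arm:
  commands:
    - {"fingers":1,"dx":0,"dy":-0.001,"dz":0.001,"roll":0}
    - {"fingers":1,"dx":0,"dy":-0.001,"dz":0.001,"roll":0}
    - {"fingers":1,"dx":0,"dy":-0.001,"dz":0.001,"roll":0}

```text
time: 18.42
tool_pos: [0.467, 0.0359, 0.1945]
tcp_rot: [2.426, 1.991, 0.005]
wrist_force: [2.8, 1.3, 7.3]
width: 0.123
grip_force: 43.1
```

Run:
```python
from h import *
s=read_state();p=w2c(s['tool_pos'])[0];print(s['width'],s['grip_force'],s['wrist_force'],p,np.arctan2(p[2]+14.9-85,60-p[0]))
im,d=grab('top','top7')
cv2.imwrite('pics/c9.png',cv2.resize(im[130:220,215:335],None,fx=6,fy=6,interpolation=cv2.INTER_CUBIC))
```

```text
0.1232229824846719 43.11959624290466 [2.76945355 1.29716502 7.33810554] [-67.57469335   2.62138232 194.54237817] 0.7729698232090745
```

View pics/c9.png

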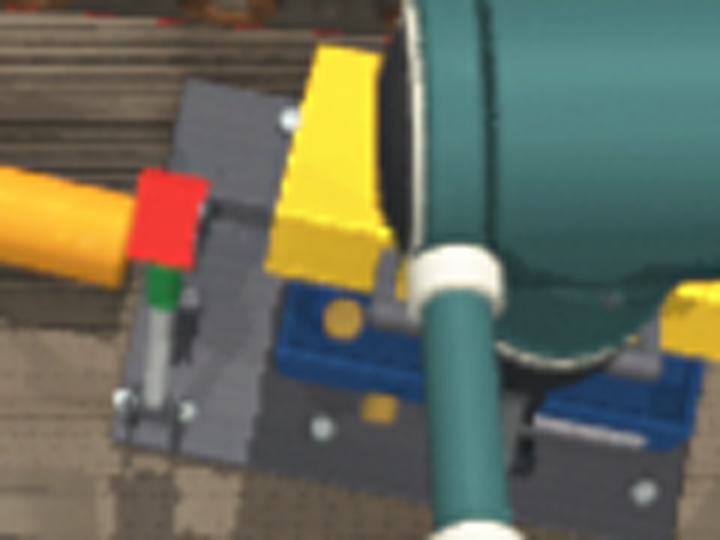

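>>> step_arm:
  commands:
    - {"fingers":1,"dx":0,"dy":0.0015,"dz":-0.0015,"roll":0}
    - {"fingers":0.6,"dx":0,"dy":0.0015,"dz":-0.0015,"roll":0}
    - {"fingers":0.4,"dx":0,"dy":0.0015,"dz":-0.0015,"roll":0}
    - {"fingers":0.3,"dx":0,"dy":0.0015,"dz":-0.0015,"roll":0}
    - {"fingers":0.3,"dx":0,"dy":0.0015,"dz":-0.0015,"roll":0}

```text
time: 19.1
tool_pos: [0.4659, 0.036, 0.1937]
tcp_rot: [-2.428, -1.993, 0.002]
wrist_force: [-0.5, 0.2, -0.3]
width: 0.35
grip_force: 0.0
```

Run:
```python
from h import *
s=read_state();p=w2c(s['tool_pos'])[0];print(s['width'],s['grip_force'],s['wrist_force'],p)
```

```text
0.35019584595750647 0.0 [-0.52267388  0.18125592 -0.29518353] [-68.63034395   2.48950804 193.68477552]
```

>>> step_arm:
  commands:
    - {"fingers":0.3,"dx":0,"dy":0.001,"dz":-0.01,"roll":0}
    - {"fingers":0.3,"dx":0,"dy":0.001,"dz":-0.025,"roll":0}
    - {"fingers":0.3,"dx":0,"dy":0.001,"dz":-0.05,"roll":0}
    - {"fingers":0.3,"dx":0,"dy":0.001,"dz":-0.08,"roll":0}
    - {"fingers":0.3,"dx":0,"dy":0.001,"dz":-0.12,"roll":0}
    - {"fingers":0.3,"dx":0,"dy":0.001,"dz":-0.15,"roll":0}
    - {"fingers":0.3,"dx":0,"dy":0.001,"dz":-0.15,"roll":0}
    - {"fingers":0.3,"dx":0,"dy":0.001,"dz":-0.15,"roll":0}

```text
time: 20.1
tool_pos: [0.4672, 0.0359, 0.3441]
tcp_rot: [2.428, 1.993, 0.0]
wrist_force: [-0.2, -0.2, -0.5]
width: 0.35
grip_force: 0.0
```

Run:
```python
from h import *
s=read_state();p=w2c(s['tool_pos'])[0];print(s['wrist_force'],p)
im,d=grab('scene','sc8')
cv2.imwrite('pics/c10.png',cv2.resize(im[60:340,150:400],None,fx=2.1,fy=2.1,interpolation=cv2.INTER_CUBIC))
```

```text
[-0.2463399  -0.20304256 -0.52128951] [-67.34910729   2.62679481 344.13592396]
```

View pics/c10.png

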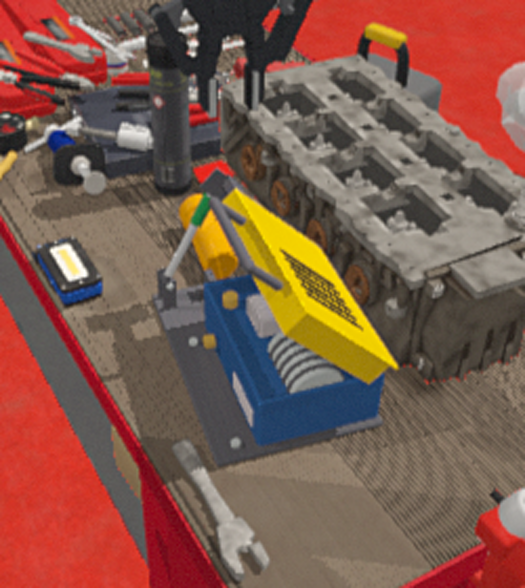

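The hood stands on the rod by itself, with the socket at (212,180) over the tip and the rod's green grip at (203,210). The sleeve, wrench and lamp are where they were, and the gripper is clear.

```bash
python3 -c "
from workcell import *
print(finish_job())"
```

```text
the job is handed in; nothing more can be done
None
```

The hood is propped open on the rod alone, with the red socket on the ball tip; the sleeve, wrench and lamp look undisturbed in the last picture, and the job was handed in after about 20 s of robot time (no verdict returned).

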